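# Wedge the rocking modelling turntable

### The arm

A 6-joint arm with a two-finger parallel gripper is mounted at the origin on the work surface. World frame = base frame: x ahead of the robot, y to its left, z up, the work surface at z = 0. Lengths are in m, angles in rad, forces in N, time in s.
With the tool pointing down it reaches from about 0.425 to 1.125 m from the base axis. Payload 14.9 kg.
Tool frame: the origin (TCP) lies at the very end of the fingers, on their centre line; the grasp point (between the pads) lies arm.grip_depth behind it (arm.grip_depth is the distance from the TCP to the grasp point, in m); z points along the fingers, y is the line along which they close (so a half turn about z gives the same grasp; the last joint's range is limited). The gripper opens to 91 mm and grips with 3 to 60 N. Pads are 32 mm wide; open, the fingers measure 118 mm over their backs; the gripper's body (76 mm by 178 mm) begins 60 mm behind the grasp point.
Start: joints at [1.231, 0.379, 1.734, -0, 1.028, -0.033], TCP at [0.211, 0.667, 0.214] pointing down, gripper open.
Joint ranges: [-2.77, 2.77], [-0.74, 2.19], [0, 2.66], [-1.06, 4.2], [0.31, 2.87], [-3.08, 3.08]. Speed limits (rad/s): [1.89, 1.89, 2.39, 3.14, 3.14, 3.14].

### API

Orientations are given as a unit quaternion [w, x, y, z].
In Python, from workcell import sensors, optics, job, arm gives the robot as it stands.
- The arm moves only by the tool carry_out, never from a script. Its argument "motion" is a list of rows, each a list of 5 numbers: the finger opening in mm, from 0 to 91.2, then the shift along the world's x, y, z in mm, then the turn about the world's z in degrees. A call has 1 to 20 rows; each row shifts and turns the commanded pose from where the row before left it; what a row does not reach is not made up. A row lasts 1/8 s, in which the tool goes at most 62.5 mm and 10.7 degrees, less where a joint would pass 70% of its speed; a pose out of reach is approached as far as the arm can. A call with a gripper value outside its range is refused whole. The fingers move at their own pace and stop on an object; "newtons" is the grip in N (left out, the last holds). Time passes only in rows, so rows that do not move let the fingers close. It gives the time, the measured TCP pose, the force, the opening and the grip force at its end, in the units of the state.
- sensors.read_state(): the state, without advancing time (a new reading comes with each control period).
- optics.grab_frame(name): name is "side" or "top"; returns the picture (400x640x3 uint8, blue, green, red); there is no depth.
- optics.camera_info(name): a dict with "mtx" (3x3 intrinsics, pixels), "cam_to_world" (4x4, takes a point from camera to world coordinates). Camera axes: x right, y up, looking along -z (the intrinsics and any distortion apply to the point x, -y, -z); pixel columns grow to the right and rows downward; lengths in m; the calibration is good to about 2 mm. A picture is of the moment at which its call begins. camera_info takes no time and is no camera call.
- job.finish_job(): hands the job in; it is judged then, once.
The state is a dict: "t": time; "qpos": joint angles; "joint_vel": joint speeds; "tau": joint torques, N m; "eef_pos": TCP position; "tool_rot": TCP orientation; "force": force on the tool from outside, world axes, zero at the start; "ft_torque": the same for the moment, N m; "gripper_width": finger opening in m; "gripper_force": force on a finger pad.
Only numpy, scipy, OpenCV 4.12 (cv2) and the standard library are available. Lean on these libraries where they do the work, as an engineer would, in place of code of your own. Each camera call takes 0.05 s, during which the arm holds its last target. There are 200 camera calls.

### The job

The sculptor's turntable rocks because one of its four feet, the bare steel one without a rubber cap, is too short. Push the wooden wedge along the bench, thin end first, under that foot until the turntable stands level and firm on all its feet; then press down firmly with a fingertip on the bare metal rim of the wheel right above that foot to check that it no longer rocks, and move clear. Only push the wedge, never pick it up, do not touch the plaster relief on the wheel, and leave the other things on the bench where they are.

Things in the scene. Friction and masses are not known exactly. Their poses are not given: they have to be found in the camera images.
- stand (a joint): Rocking of the turntable, a 6 kg cast stand (it does not slide on the bench): 0 = level, all feet bearing; 0.054 rad = rocked over with the short foot down on the bench. Its own weight tips it onto the short foot with about 4 N; at 0 it stops hard. It rocks about the line through its two side feet, on the bench.
- wheel: Round aluminium wheel of the turntable, locked against turning, 210 mm across and 12 mm thick. Origin at the centre of its underside, which is 100 mm above the bench when level; so the top is at 112 mm. z up; the -x axis points (horizontally, when level) to the side of the short foot.
- press_point (a point): The place to press: on the top of the wheel's bare rim, above the short foot, 87 mm from the wheel's centre and 18 mm inside the edge. The bare rim is 39 mm wide here.
- relief: Round white plaster relief, 132 mm across and 22 mm thick, lying in the middle of the wheel. Not to be touched. Origin at the centre of its underside.
- short_foot: The short foot: a bare steel ball of 16 mm radius under the base arm on the robot's side (the other three feet have black rubber caps). Origin at the lowest point of the ball, 120 mm out from the wheel's centre: 7 mm above the bench when level, on the bench at the start. The arm above it is 36 mm wide at its end, its underside 24 mm up when level. Axes as the wheel's; the wedge goes in about along +x.
- wedge: Light beech wedge lying on the bench in front of the short foot: 100 mm long, 44 mm wide, 22 mm thick at its flat upright back, 40 g. Origin at the centre of its underside; +x points to the thin end, z up. It slides easily (friction about 0.35) and stays where it is left, also under load.
- wedge_tip (a point): Middle of the wedge's thin end (1.5 mm thick, 50 mm from the wedge's origin), on its underside. It meets the ball about 7 mm before the middle of the foot; the stand is level with it about 25 mm past the middle. Pushing takes 3 to 8 N under the foot and rises steeply once the stand is level.
- boxwood_tool: Bystander: flat wooden modelling tool, 200 mm long (along x), 18 mm wide, 10 mm thick. Origin at its underside.
- test_tile: Bystander: terracotta test tile, 70 x 70 x 17 mm. Origin at the centre of its underside.
- marble_cup: Bystander: clear plastic cup with glass marbles, 72 mm across, 70 mm tall. Origin at the centre of its underside.
- mallet: Bystander: round wooden carving mallet standing on its head, 92 mm across, 218 mm tall. Origin at the centre of its underside.
- water_bottle: Bystander: white bottle with a red cap, 72 mm across, 170 mm tall. Origin at the centre of its underside.
- steel_spatula: Bystander: steel spatula lying on the bench along its x axis.
There are look-alikes about, which are no part of the job. Several things have the shape of the wedge; the one meant has the colours described above.

How it is judged:
On the way, in this order (a step that is already met when the one before it is completed fails the run):
1. the wedge has been pushed under the short foot, carries it, and the turntable is level (value of joint stand below 0.012 rad and contact force between short_foot and wedge above 1.5 N), for 0.2 s.
2. the rim above the short foot is pressed down with at least 4 N and the turntable stays level on the wedge (all of step 1 and contact force between the fingers and wheel above 4 N and horizontal distance between the grasp point and press_point below 0.045 m and height (world z) of the grasp point above 0.115 m), for 0.1 s.
At the end, for the whole second after the job is handed in: The turntable is level to 0.012 rad (1.6 mm at the foot) with its short foot bearing on the wedge (more than 1.5 N), the wedge lies flat and still on the bench, after the rim above the foot was pressed with at least 4 N (all of step 1 and linear speed of wedge below 0.01 m/s and angle between wedge's own z axis and vertical below 0.06 rad and height (world z) of wedge below 0.004 m); the robot touches nothing.
It fails at once if the wedge is lifted off the bench or tipped (height (world z) of wedge above 0.008 m or angle between wedge's own z axis and vertical above 0.25 rad).
It fails at once if the plaster relief is touched (contact force between any of the fingers, the arm and relief above 1 N).
It fails at once if another thing on the bench is moved by more than 20 mm or knocked over (distance of any of boxwood_tool, test_tile, marble_cup, mallet, water_bottle, steel_spatula from where it was at the start of the episode above 0.02 m or angle between any of boxwood_tool, test_tile, marble_cup, mallet, water_bottle, steel_spatula's own z axis and vertical above 0.3 rad).
It also fails if it takes over 45 s, if anything falls off the work surface, if the arm or the gripper's body presses on something with over 40 N, if the wrist force passes 120 N, or if a joint passes its speed limit or range.

## Working session

There is one attempt and no reset: what is moved stays moved. The work goes in short steps, Python scripts to look and compute and a tool call to move; the robot and the scene stay as the last step left them, time stands still between calls to the robot, and variables do not carry over. Pictures are saved under pics/ and viewed, at most 10 in all, crops included, and the job is handed in when it is done.

Besides the shell and the picture viewer there is one more tool, called as name(argument=value, ...) on one line, values as JSON. carry_out: Moves the arm, as the interface text tells. Its arguments: {"type":"object","properties":{"motion":{"type":"array"},"newtons":{"type":"number"}},"required":["motion"]}

```bash
mkdir -p pics; cat > h.py <<'E'
import numpy as np, cv2
from workcell import sensors, optics, job, arm
def ray(cam,u,v):
    i=optics.camera_info(cam);K=np.array(i["mtx"],float);T=np.array(i["cam_to_world"])
    d=np.linalg.inv(K)@[u,v,1];d=T[:3,:3]@[d[0],-d[1],-d[2]];return T[:3,3],d
def at(cam,u,v,z=0):
    o,d=ray(cam,u,v);return o+d*(z-o[2])/d[2]
def px(cam,p):
    i=optics.camera_info(cam);K=np.array(i["mtx"],float);T=np.array(i["cam_to_world"])
    c=T[:3,:3].T@(np.array(p)-T[:3,3]);q=K@[c[0],-c[1],-c[2]];return q[:2]/q[2]
E
python3 - <<'E'
from h import *
for c in("top","side"):
    cv2.imwrite(f"pics/{c}0.png",optics.grab_frame(c)); i=optics.camera_info(c); print(i)
s=sensors.read_state();print(s["t"],s["eef_pos"],s["tool_rot"],s["force"],s["gripper_width"],arm.grip_depth)
E
```

```text
{'mtx': array([[423.29546542,   0.        , 326.15430958],
       [  0.        , 423.29546542, 200.07419422],
       [  0.        ,   0.        ,   1.        ]]), 'cam_to_world': array([[ 2.94314052e-02,  9.85936518e-01, -1.64508284e-01,
         3.33222743e-01],
       [-9.99566415e-01,  2.91750146e-02, -3.97506971e-03,
        -3.10736580e-02],
       [ 8.80365209e-04,  1.64553948e-01,  9.86367692e-01,
         1.47683066e+00],
       [ 0.00000000e+00,  0.00000000e+00,  0.00000000e+00,
         1.00000000e+00]])}
{'mtx': array([[395.21285474,   0.        , 322.62239516],
       [  0.        , 395.21285474, 197.34780639],
       [  0.        ,   0.        ,   1.        ]]), 'cam_to_world': array([[ 0.87205625,  0.33003398, -0.36137995,  0.04002127],
       [-0.48939843,  0.58405684, -0.64758535, -0.95404431],
       [-0.00265874,  0.74158963,  0.67084853,  1.0612853 ],
       [ 0.        ,  0.        ,  0.        ,  1.        ]])}
0.1 [0.21130888 0.66698504 0.21335972] [-8.12416732e-05  1.52822053e-01  9.88253608e-01 -4.69320012e-04] [ 0.46381866 -0.33631564  0.36400496] 0.09127479479409911 0.0188
```

View pics/top0.png

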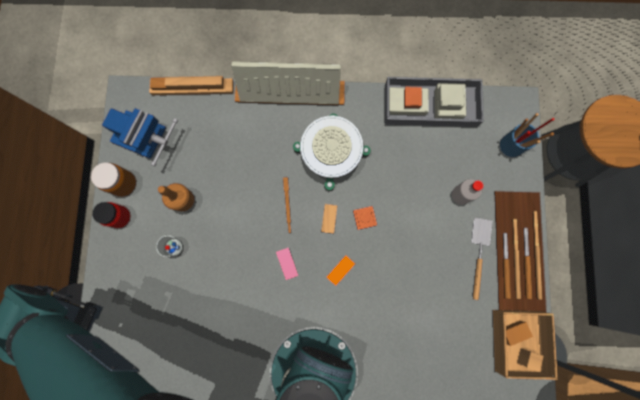

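View pics/side0.png

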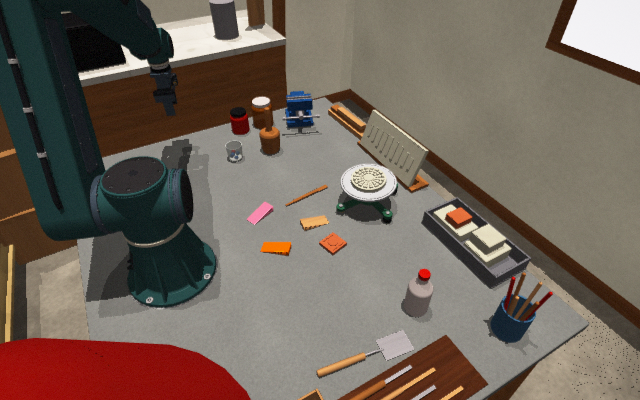

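The wedge-shaped candidates in the top view are tan (330,219), pink (287,264) and orange (341,270). Tan fits "beech", and it lies in front of the near foot at about (329,186). I'll confirm that in an enlarged crop.

```bash
python3 - <<'E'
from h import *
a=cv2.imread("pics/top0.png")[110:250,270:390]; b=cv2.imread("pics/side0.png")[155:260,270:410]
a=cv2.resize(a,None,fx=4.2,fy=4.2,interpolation=cv2.INTER_CUBIC)
cv2.imwrite("pics/topc.png",a)
cv2.imwrite("pics/sidec.png",cv2.resize(b,None,fx=5.6,fy=5.6,interpolation=cv2.INTER_CUBIC))
E
```

```text
(no output)
```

View pics/topc.png

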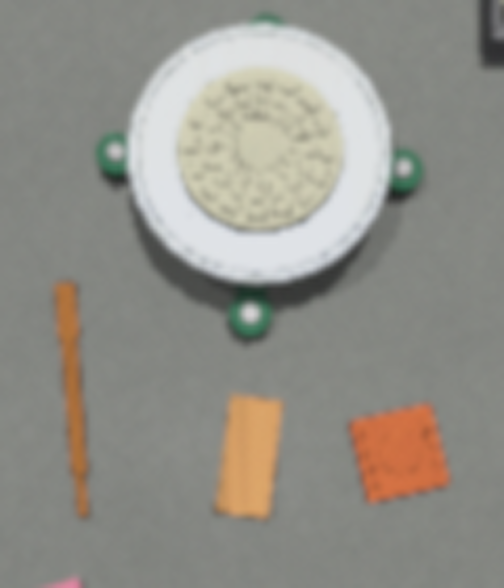

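View pics/sidec.png

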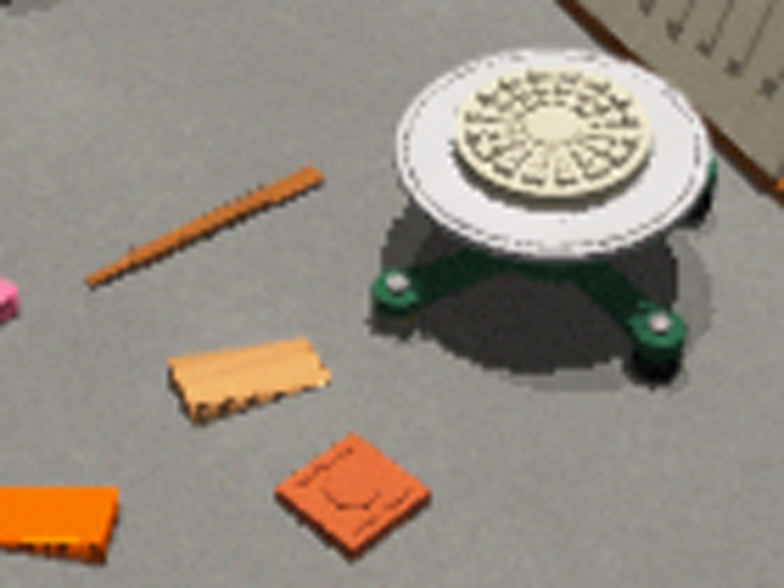

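The crops confirm the tan wedge. In the top crop its thin end is at (257,399), toward the foot, and its thick back is at (243,512). The short foot's pin is at crop (250,315) in top and (397,283) in side. Next I'll triangulate these points.

```bash
cat >> h.py <<'E'
def tri(t,s):
    A=[];b=[]
    o1,d1=ray("top",*t);o2,d2=ray("side",*s)
    M=np.zeros((3,3));v=np.zeros(3)
    for o,d in((o1,d1),(o2,d2)):
        d=d/np.linalg.norm(d);P=np.eye(3)-np.outer(d,d);M+=P;v+=P@o
    return np.linalg.solve(M,v)
tc=lambda u,v:(270+(u+.5)/4.2-.5,110+(v+.5)/4.2-.5)
sc=lambda u,v:(270+(u+.5)/5.6-.5,155+(v+.5)/5.6-.5)
E
python3 - <<'E'
from h import *
np.set_printoptions(precision=4,suppress=True)
print("short pin",tri(tc(250,314),sc(397,283)))
print("right pin",tri(tc(404,168),sc(660,323)))
R=at("top",*tc(404,168),.043);L=at("top",*tc(115,152),.043);print("R,L",R,L,"yaw",np.degrees(np.arctan2(-(L-R)[0],(L-R)[1])))
print("wheel c",at("top",*tc(260,153),.112), tri(tc(260,149),sc(552,150)))
for n,u,v,z in(("tipL",232,396,.0015),("tipR",283,402,.0015),("backL",216,514,.011),("backR",268,519,.011)):print(n,at("top",*tc(u,v),z))
t=at("top",*tc(257.5,398),.0015);b=at("top",*tc(243.5,511),.022);print(t,b,np.linalg.norm((t-b)[:2]),np.degrees(np.arctan2(*(t-b)[1::-1])))
print("side tip corners",at("side",*sc(308,340),.0015),at("side",*sc(330,378),.0015))
print("side back top",at("side",*sc(168,358),.022),at("side",*sc(195,405),.022))
print("tile",[at("top",*tc(u,v),.017)[:2] for u,v in((351,422),(432,404),(450,484),(368,502))],"tool",[at("top",*tc(u,v),.01)[:2] for u,v in((66,284),(83,515))])
E
```

```text
short pin [ 0.63   -0.0343  0.0344]
right pin [ 0.7564 -0.1592  0.0421]
R,L [ 0.7556 -0.1589  0.043 ] [0.7623 0.0826 0.043 ] yaw -1.57898858484008
wheel c [ 0.7442 -0.0381  0.112 ] [ 0.7489 -0.0378  0.1057]
tipL [ 0.5655 -0.021   0.0015]
tipR [ 0.5616 -0.0639  0.0015]
backL [ 0.465  -0.0108  0.011 ]
backR [ 0.4621 -0.0538  0.011 ]
[ 0.5644 -0.0424  0.0015] [ 0.4671 -0.0334  0.022 ] 0.09766453336888353 -5.311952632127267
side tip corners [ 0.5676 -0.0235  0.0015] [ 0.5626 -0.0621  0.0015]
side back top [ 0.4685 -0.0107  0.022 ] [ 0.4644 -0.0575  0.022 ]
tile [array([ 0.5441, -0.1204]), array([ 0.5612, -0.1873]), array([ 0.4949, -0.2029]), array([ 0.478 , -0.1356])] tool [array([0.6556, 0.1219]), array([0.461, 0.099])]
```

```bash
python3 - <<'E'
from h import *
im=cv2.imread("pics/top0.png");h=cv2.cvtColor(im,cv2.COLOR_BGR2HSV)
np.set_printoptions(precision=4,suppress=True)
for n,(x0,y0,x1,y1) in dict(orange=(320,248,362,292),pink=(270,240,305,285),beech=(317,200,343,240)).items():
    m=np.zeros(h.shape[:2],np.uint8);m[y0:y1,x0:x1]=(h[y0:y1,x0:x1,1]>90)*255
    b=cv2.boxPoints(cv2.minAreaRect(cv2.findNonZero(m)));print(n,b.tolist(),[at("top",u,v,.01)[:2].tolist() for u,v in b])
print("mallet",at("top",170,190,.1),"cup",at("top",170,246,.05))
E
```

```text
orange [[325.06201171875, 276.92919921875], [345.1328125, 253.99114990234375], [355.61065673828125, 263.1593017578125], [335.53985595703125, 286.09735107421875]] [[0.3121815162265097, -0.02925890310746619], [0.39182805589198383, -0.09595798766744973], [0.3616921829279657, -0.13255147450400712], [0.2825870408300919, -0.06576260022484048]]
pink [[276.3000183105469, 251.9000244140625], [288.0000305175781, 248.0], [297.1000061035156, 275.29998779296875], [285.3999938964844, 279.20001220703125]] [[0.39199053476288864, 0.1410616783179073], [0.4065250667203204, 0.10139649558841662], [0.3148421889741869, 0.06626357431583987], [0.3005978705088588, 0.10556886679670899]]
beech [[320.81536865234375, 231.47694396972656], [324.29229736328125, 203.6615447998047], [336.96923828125, 205.2461700439453], [333.4923095703125, 233.0615692138672]] [[0.4668845140682294, -0.0098949379440256], [0.5649168594677502, -0.01900841039770384], [0.5606090501291541, -0.06360492443064879], [0.46268120746153185, -0.05401388346804476]]
mallet [0.5814 0.4921 0.1   ] cup [0.3995 0.4938 0.05  ]
```

carry_out(motion=[[15, 30, -40, 0, 0], [15, 30, -40, 0, 0], [15, 30, -40, 0, 0], [15, 30, -40, 0, 0], [15, 30, -40, 0, 2.5], [15, 30, -40, 0, 2.5], [15, 30, -40, 0, 2.5], [15, 30, -40, 0, 2.5], [15, -2, -48, 0, 2.5], [15, -2, -48, 0, 0], [15, -2, -48, -20, 0], [15, -2, -48, -20, 0], [15, -2, -48, -20, 0], [15, -2, -48, -20, 0], [15, -2, -48, -20, 0], [15, -2, -48, -20, 0], [15, 0, 0, 0, 0], [15, 0, 0, 0, 0]], newtons=20)

```text
t: 2.35
eef_pos: [0.4355, -0.0365, 0.094]
tool_rot: [-0.0, 0.045, 0.999, 0.0]
force: [0.7, 0.6, -0.3]
gripper_width: 0.0153
gripper_force: 0.0
```

carry_out(motion=[[15, 1, 5, -30, 0], [15, 0, 0, -30, 0], [15, 0, 0, -20, 0], [15, 0, 0, -7, 0], [15, 0, 0, 0, 0], [15, 0, 0, 0, 0]])

```text
t: 3.1
eef_pos: [0.437, -0.0315, 0.0077]
tool_rot: [0.001, 0.044, 0.999, -0.0]
force: [0.3, 0.5, 0.1]
gripper_width: 0.0148
gripper_force: 0.0
```

```bash
python3 - <<'E'
from h import *
s=sensors.read_state();print(s["eef_pos"],s["tool_rot"],s["force"])
b=optics.grab_frame("side")[155:280,250:410];a=optics.grab_frame("top")[110:260,270:390]
f=lambda i,w:cv2.resize(i,(w,500),interpolation=cv2.INTER_CUBIC)
cv2.imwrite("pics/pre.png",np.hstack([f(a,400),f(b,400)]))
E
```

```text
[ 0.43704861 -0.03149192  0.00774429] [ 6.44389418e-04  4.40872116e-02  9.99027477e-01 -5.30270338e-05] [0.32528174 0.53818377 0.09152578]
```

View pics/pre.png

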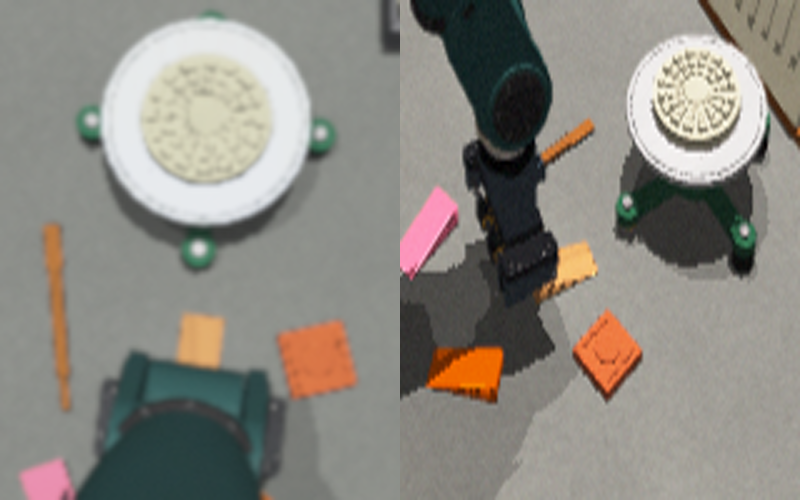

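The picture shows the fingers squared up just behind the wedge's back, with the wedge untouched. Now I'll push slowly and turn it slightly.

carry_out(motion=[[15, 8, 0, 0, 0], [15, 5, 0, 0, 0], [15, 5, 0, 0, 0.4], [15, 5, 0, 0, 0.5], [15, 5, 0, 0, 0.5], [15, 5, 0, 0, 0.5], [15, 5, 0, 0, 0.5], [15, 5, 0, 0, 0.5], [15, 5, 0, 0, 0.5], [15, 5, 0, 0, 0.5], [15, 4, 0, 0, 0], [15, 0, 0, 0, 0]])

```text
t: 4.7
eef_pos: [0.4937, -0.0317, 0.0069]
tool_rot: [0.0, 0.01, 1.0, -0.0]
force: [0.2, 0.2, -0.0]
gripper_width: 0.0151
gripper_force: 0.0
```

```bash
python3 - <<'E'
from h import *
s=sensors.read_state();print(s["eef_pos"],s["tool_rot"],s["force"])
b=optics.grab_frame("side")[155:280,250:410];a=optics.grab_frame("top")
cv2.imwrite("pics/top2.png",a)
a=a[150:230,295:375]
f=lambda i,w:cv2.resize(i,(w,400),interpolation=cv2.INTER_CUBIC)
cv2.imwrite("pics/mid.png",np.hstack([f(a,400),f(b,400)]))
E
```

```text
[ 0.49369932 -0.03166904  0.00694166] [ 1.03389503e-04  1.02934803e-02  9.99947015e-01 -9.65371317e-06] [ 0.24111317  0.16465701 -0.02329368]
```

View pics/mid.png

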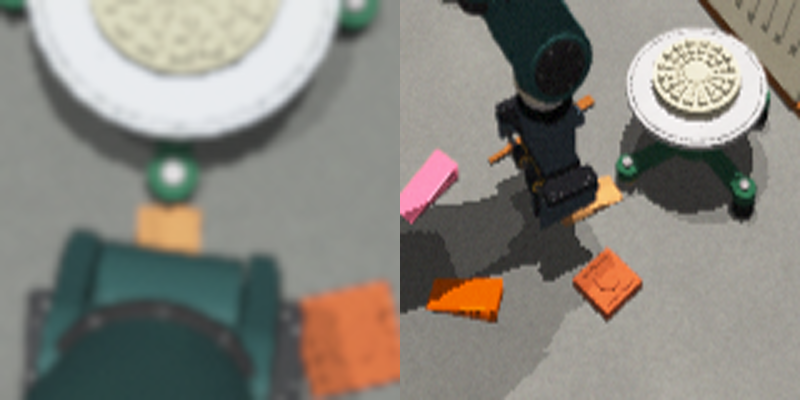

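The picture shows the wedge's thin end at (170,205), centred on the foot pin at (173,174) and just short of the ball. I'll push on under the foot while watching the force.

carry_out(motion=[[15, 4, 0, 0, 0], [15, 4, 0, 0, 0], [15, 4, 0, 0, 0], [15, 4, 0, 0, 0], [15, 4, 0, 0, 0], [15, 4, -0.5, 0, 0], [15, 4, 0, 0, 0], [15, 0, 0, 0, 0]])

```text
t: 5.8
eef_pos: [0.5212, -0.0321, 0.0067]
tool_rot: [-0.0, 0.01, 1.0, 0.0]
force: [-1.4, 0.1, 0.5]
gripper_width: 0.015
gripper_force: 0.8
```

carry_out(motion=[[15, 3, 0, 0, 0], [15, 3, 0, 0, 0], [15, 2, -0.5, 0, 0]])

```text
t: 6.18
eef_pos: [0.5295, -0.0327, 0.0069]
tool_rot: [-0.0, 0.01, 1.0, 0.0]
force: [-3.8, 1.0, -0.3]
gripper_width: 0.0153
gripper_force: 1.9
```

carry_out(motion=[[15, 2, 0, 0, 0], [15, 2, 0, 0, 0]])

```text
t: 6.42
eef_pos: [0.5336, -0.0327, 0.0069]
tool_rot: [0.0, 0.01, 1.0, -0.0]
force: [-3.6, 0.2, -1.2]
gripper_width: 0.0148
gripper_force: 1.8
```

carry_out(motion=[[15, 2, 0, 0, 0], [15, 2, 0, 0, 0]])

```text
t: 6.68
eef_pos: [0.5376, -0.0327, 0.0069]
tool_rot: [0.0, 0.01, 1.0, -0.0]
force: [-3.2, 0.4, -0.6]
gripper_width: 0.0151
gripper_force: 1.6
```

carry_out(motion=[[15, 1.5, 0, 0, 0], [15, 0, 0, 0, 0]])

```text
t: 6.92
eef_pos: [0.5393, -0.0327, 0.007]
tool_rot: [0.0, 0.01, 1.0, -0.0]
force: [-1.4, -0.5, -1.1]
gripper_width: 0.0145
gripper_force: 0.8
```

carry_out(motion=[[15, 1.5, 0, 0, 0]])

```text
t: 7.05
eef_pos: [0.5403, -0.0327, 0.0069]
tool_rot: [-0.0, 0.01, 1.0, 0.0]
force: [-5.0, -0.4, -0.5]
gripper_width: 0.0149
gripper_force: 2.2
```

carry_out(motion=[[15, 1.5, 0, 0, 0]])

```text
t: 7.18
eef_pos: [0.541, -0.0326, 0.0067]
tool_rot: [-0.001, 0.01, 1.0, 0.0]
force: [-11.0, -0.3, 6.4]
gripper_width: 0.015
gripper_force: 5.6
```

carry_out(motion=[[15, 1, 0, 0, 0]])

```text
t: 7.3
eef_pos: [0.5412, -0.0326, 0.0066]
tool_rot: [-0.002, 0.01, 1.0, 0.0]
force: [-13.5, -0.1, 7.6]
gripper_width: 0.015
gripper_force: 6.7
```

The force rose steeply at TCP x = 0.541, so the stand is level. I'll hold briefly, back off, rise and look.

carry_out(motion=[[15, 0, 0, 0, 0], [15, 0, 0, 0, 0], [15, -5, 0, 0, 0], [15, -15, 0, 0, 0], [15, -20, 0, 0, 0], [0, 0, 0, 30, 0], [0, -20, 0, 50, 0], [0, -20, 0, 50, 0], [0, -20, 0, 40, 0], [0, 0, 0, 0, 0]])

```text
t: 8.55
eef_pos: [0.4432, -0.0328, 0.1795]
tool_rot: [0.003, 0.01, 1.0, -0.0]
force: [-0.2, -0.3, -0.6]
gripper_width: 0.0006
gripper_force: 0.0
```

```bash
python3 - <<'E'
from h import *
s=sensors.read_state();print(s["eef_pos"],s["tool_rot"],s["force"],s["gripper_width"])
b=optics.grab_frame("side")[155:255,290:410];a=optics.grab_frame("top")[110:220,275:385]
f=lambda i,w:cv2.resize(i,(w,400),interpolation=cv2.INTER_CUBIC)
cv2.imwrite("pics/lev.png",np.hstack([f(a,400),cv2.resize(b,(400,333),interpolation=cv2.INTER_CUBIC)[:333] if 0 else cv2.copyMakeBorder(cv2.resize(b,(400,333),interpolation=cv2.INTER_CUBIC),0,67,0,0,0)]))
E
```

```text
[ 0.44316982 -0.03283058  0.17949563] [ 2.82530646e-03  1.03544248e-02  9.99942349e-01 -3.18902485e-04] [-0.2026189  -0.28562825 -0.5914124 ] 0.0005913544568259332
```

View pics/lev.png

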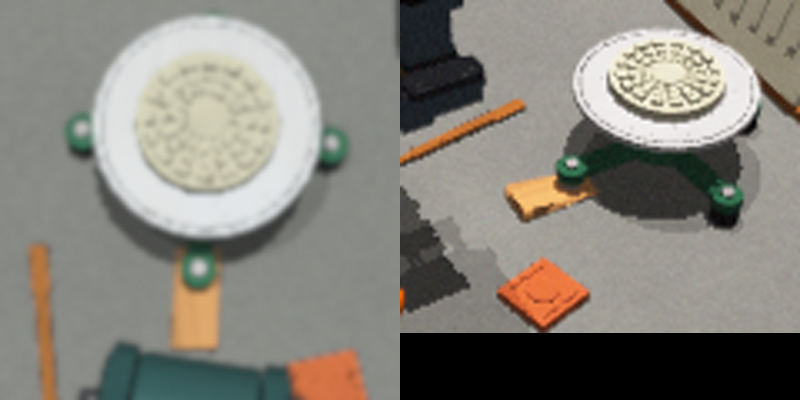

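The wedge lies centred under the foot, with the pin at (199,268) on the wedge between x=172 and x=219, and the wheel looks level. I'll locate the rim edges before pressing.

```bash
python3 - <<'E'
from h import *
np.set_printoptions(precision=4,suppress=True)
a=lambda u,v,z:at("top",275+(u+.5)/3.636-.5,110+(v+.5)/3.636-.5,z)
print("rim near",a(203,238,.110),"far",a(211,15,.112),"L/R",a(93,127,.112),a(322,125,.112),"relief near base/far top",a(205,192,.112),a(209,53,.134), "relief near at top z",a(205,190,.134))
s=lambda u,v,z:at("side",290+(u+.5)/3.333-.5,155+(v+.5)/3.333-.5,z)
print("side wheel L/R extremes",s(574,90,.112) if 0 else s(174,85,.112),s(360,93,.112))
E
```

```text
rim near [ 0.6453 -0.0374  0.11  ] far [ 0.8575 -0.0389  0.112 ] L/R [0.7463 0.0666 0.112 ] [ 0.7544 -0.1438  0.112 ] relief near base/far top [ 0.6879 -0.038   0.112 ] [ 0.8126 -0.0379  0.134 ] relief near at top z [ 0.684  -0.0378  0.134 ]
side wheel L/R extremes [0.6615 0.0108 0.112 ] [ 0.8355 -0.1037  0.112 ]
```

carry_out(motion=[[0, 35, -1, 0, 0], [0, 45, -1, 0, 0], [0, 45, -1, 0, 0], [0, 45, 0, 0, 0], [0, 35, 0, -10, 0], [0, 11, 0, -15, 0], [0, 0, 0, -15, 0], [0, 0, 0, -15, 0], [0, 0, 0, -7, 0], [0, 0, 0, 0, 0]])

```text
t: 9.9
eef_pos: [0.6583, -0.0357, 0.1146]
tool_rot: [-0.0, 0.01, 1.0, 0.0]
force: [1.0, 0.5, 0.3]
gripper_width: 0.0005
gripper_force: 0.0
```

carry_out(motion=[[0, 0, 0, -2, 0], [0, 0, 0, -2, 0]])

```text
t: 10.15
eef_pos: [0.6593, -0.0357, 0.1121]
tool_rot: [0.0, 0.01, 1.0, -0.0]
force: [-13.2, 1.5, 32.5]
gripper_width: 0.0005
gripper_force: 15.9
```

carry_out(motion=[[0, 0, 0, -1, 0], [0, 0, 0, 0, 0]])

```text
t: 10.4
eef_pos: [0.6593, -0.0357, 0.1122]
tool_rot: [0.0, 0.01, 1.0, -0.0]
force: [-11.6, 1.3, 24.7]
gripper_width: 0.0005
gripper_force: 12.9
```

It presses at 25–32 N and the rim stays at z = 0.112, so it no longer rocks. I'll lift and move clear.

carry_out(motion=[[0, 0, 0, 4, 0], [0, 0, 0, 20, 0], [0, 0, 0, 40, 0], [0, -45, 0, 20, 0], [0, -50, 0, 0, 0], [0, -50, 0, 0, 0], [0, -30, 0, 0, 0], [0, 0, 0, 0, 0]])

```text
t: 11.4
eef_pos: [0.4828, -0.0356, 0.195]
tool_rot: [0.0, 0.01, 1.0, -0.0]
force: [0.1, 0.0, 0.1]
gripper_width: 0.0005
gripper_force: 0.0
```

```bash
python3 - <<'E'
from h import *
s=sensors.read_state();print(s["t"],s["eef_pos"],s["force"])
b=optics.grab_frame("side")[155:255,290:410];a=optics.grab_frame("top")[110:220,275:385]
cv2.imwrite("pics/end.png",np.hstack([cv2.resize(a,(400,400),interpolation=2),cv2.copyMakeBorder(cv2.resize(b,(400,333),interpolation=2),0,67,0,0,0)]))
E
```

```text
11.4 [ 0.4827736  -0.035644    0.19498436] [0.05111912 0.0149515  0.13225117]
```

View pics/end.png

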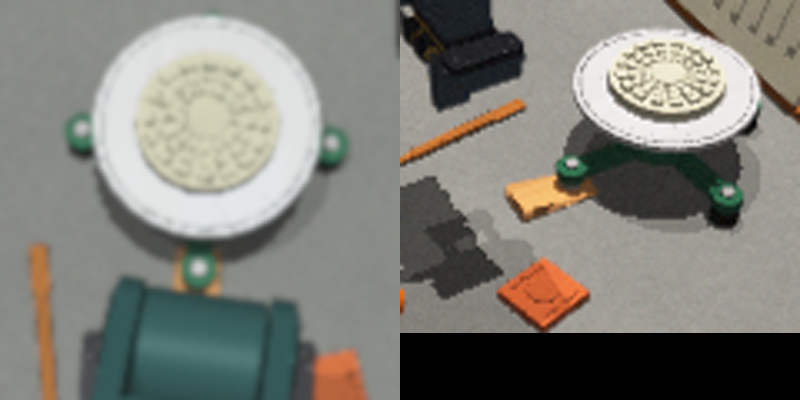

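The wedge and turntable sit as before the press, with the pin still at (199,268), and the arm is clear. Handing in.

```bash
python3 -c "
from workcell import job
print(job.finish_job())"
```

```text
the job is handed in; nothing more can be done
None
```

The wedge is under the short foot, the turntable held level when I pressed the rim above that foot with about 25–32 N, the arm is clear, and the job is handed in; no verdict came back.

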